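Post the finished pocket knife under the spring flap

TASK

Put the finished red-brown pocket knife away in the drop box. With one fingertip press the brass thumb rail down and keep it down so that the green spring flap stays wide open, and meanwhile with the other fingertip gently push the knife along the steel lane, under the flap, until it drops into the box; then let the flap close fully and move clear. Do not pinch the knife or pick it up, do not shove it against the flap or let the flap nip it, and leave the other things on the bench alone.

Things in the scene. Friction and masses are not known exactly. Their poses are not given: they have to be found in the camera images.
- station: Fixed drop box with its loading lane. Origin at bench height straight below point lip; x along the lane into the box, y left, z up; all station sizes are in this frame, mm. Steel lane: flat, top z = 55, x -175 to 0, 40 wide between two guide strips 5 wide and 6 high above it, on a wooden block y -38 to 52. Wooden box beyond: x 0 to 150, y -31 to 31, walls up to z = 72, floor z = 6.
- lip (a point): Middle of the edge where the lane ends, station (0, 0, 55). Beyond it a slippery 40-degree ramp goes down into the box: a knife whose middle has passed the edge by a few mm tips over it and slides down by itself, so no finger has to enter the box.
- hinge_mid (a point): Point on the flap's hinge line, station (-80, 44, 75); the line runs along station x. Two bearing posts, 8 long, 14 wide, up to z = 82, stand on it at x = -165 and 142.
- flap (a joint): Angle of the green spring flap (rad): 0 shut, 0.95 open (hard stop). A seesaw: the brass thumb rail left of the hinge; right of it a green lid (x -2 to 144, y -36 to 42, top z = 78) with a front skirt that bars the lane. Pressing the rail down (4 to 8 N) raises lid and skirt; a knife pushed at the skirt does not. It springs shut when let go. At 0.7 the knife clears by 7 mm; under 0.5 it may rub.
- thumb_rail (a point): Middle of the top of the brass thumb rail, a plate 150 long (station x -155 to -5), 26 wide, 3 thick. Shut: at (-80, 70, 82), sloping up to the left by 20 degrees. At 0.7 rad: (-80, 68, 64), sloping down to the left by 20 degrees. A fingertip pressing it may slide along it. With both fingertips' lower ends at z = 63.5, one 68 mm left of the lane's middle, the flap is open about 0.75 rad.
- flap_skirt (a point): Middle of the lower edge of the flap's front skirt, which moves with the flap. Shut: station x = -2, y = 0, z = 58.
- knife: The pocket knife to be put away, closed: a rounded block 76 long, 26 wide, 15 high, red-brown with brass ends, about 100 g. Lies flat on the lane, short of the flap. Origin at the centre of its underside, x along its length (along the lane to within about 5 degrees).
- knife_center (a point): Centre of the pocket knife, 7.5 mm above its underside.
- dark_knife: Bystander: another closed pocket knife, black with steel ends, same size, lying on the bench. Origin under its centre.
- sheathed_knife: Bystander: a knife in a brown leather sheath with a light wooden handle and brass end, 210 long, 40 wide, 20 high, lying on the bench. Origin under the mouth of the sheath, sheath towards its +x.
- oil_bottle: Bystander: amber bottle of oil with a black cap, 40 in diameter, 85 high, standing on the bench. Origin under its centre.
There are look-alikes about, which are no part of the job. Of the things that look like the knife, the middle-sized one is meant.

How it is judged:
By the outcome, as a careful person would: the job done as asked, in the order asked, and still so for the second after the job is handed in, with the robot touching nothing.
It also fails if it takes over 40 s, if anything falls off the work surface, if the arm or the gripper's body presses on something with over 40 N, if the wrist force passes 120 N, or if a joint passes its speed limit or range.

ROBOT

A 6-joint arm with a two-finger parallel gripper is mounted at the origin on the work surface. World frame = base frame: x ahead of the robot, y to its left, z up, the work surface at z = 0. Lengths are in m, angles in rad, forces in N, time in s.
With the tool pointing down it reaches from about 0.425 to 0.95 m from the base axis. Payload 3.5 kg.
Tool frame: the origin (TCP) lies at the very end of the fingers, on their centre line; the grasp point (between the pads) lies 19 mm behind it (ctrl.grip_point_offset is the distance from the TCP to the grasp point, in m); z points along the fingers, y is the line along which they close (so a half turn about z gives the same grasp; the last joint's range is limited). The gripper opens to 85 mm and grips with 20 to 120 N. Pads are 22 mm wide; open, the fingers measure 114 mm over their backs; the gripper's body (76 mm by 85 mm) begins 54 mm behind the grasp point. The pads swing forward as they close: fully open they stand 13 mm farther back than shut.
Start: joints at [1.02, 0.286, 1.577, -0, 1.279, -0.15], TCP at [0.263, 0.622, 0.231] pointing down, gripper open.
Joint ranges: [-2.77, 2.77], [-0.9, 2.22], [0.21, 2.48], [-1.53, 4.67], [0.24, 2.81], [-2.84, 2.84]. Speed limits (rad/s): [2.79, 2.79, 3.14, 3.14, 3.14, 3.14].

INTERFACE

Orientations are given as a unit quaternion [x, y, z, w].
In Python, from plant import ctrl gives the robot as it stands. The module is installed in compiled form; this text tells all that it offers.
- The arm moves only by the shell command python3 -m pendant 'ROWS' [OPENING] [FORCE]. ROWS is JSON, a list of rows, each an object of numbers: "dx", "dy", "dz": the shift along the tool's x, y, z in cm; "twist": the turn about the tool's z in degrees. A call has 1 to 10 rows; each row is the pose to reach, as a shift and turn from the pose commanded when the call began, along the tool's axes at that moment; what a row does not reach only later rows make up. A row lasts 1/8 s, in which the tool goes at most 62.5 mm and 10.7 degrees, less where a joint would pass 70% of its speed; a pose out of reach is approached as far as the arm can. A call with a gripper value outside its range is refused whole. OPENING is the opening in per cent of the stroke, from 0 (shut) to 100 (fully open), set as the call begins (- or left out, the last holds). The fingers move at their own pace and stop on an object; FORCE is the grip in N (left out, the last holds). Time passes only in rows, so rows that repeat a pose let the fingers close. It gives the time, the measured TCP pose, the force, the opening and the grip force at its end, in the units of the state.
- ctrl.get_state(): the state, without advancing time (a new reading comes with each control period).
- ctrl.read_camera(name): name is "scene" or "top"; returns a dict with "img" (400x640x3 uint8, red, green, blue), "depth" (400x640 float32, m along the optical axis (not along the pixel's ray), 0 where there is no reading), "camera_matrix" (3x3 intrinsics, pixels), "xyz" and "rotation" of the camera in the world. Camera axes: x right, y up, looking along -z (the intrinsics and any distortion apply to the point x, -y, -z); pixel columns grow to the right and rows downward; lengths in m; the calibration is good to about 2 mm. A picture is of the moment at which its call begins.
- ctrl.sign_off(): hands the job in; it is judged then, once.
The state is a dict: "time": time; "qpos": joint angles; "dq": joint speeds; "joint_efforts": joint torques, N m; "eef_pos": TCP position; "tcp_rot": TCP orientation; "contact_force": force on the tool from outside, world axes, zero at the start; "wrist_torque": the same for the moment, N m; "opening": opening from 0.0 (shut) to 1.0 (fully open); "finger_force": force on a finger pad.
Only numpy, scipy, OpenCV 4.12 (cv2) and the standard library are available. Lean on these libraries where they do the work, as an engineer would, in place of code of your own. Each camera call takes 0.05 s, during which the arm holds its last target. There are 200 camera calls.

## Working session

There is one attempt and no reset: what is moved stays moved. The work goes in short steps, Python scripts to look and compute and a shell command to move; the robot and the scene stay as the last step left them, time stands still between calls to the robot, and variables do not carry over. Pictures are saved under pics/ and viewed, at most 10 in all, crops included, and the job is handed in when it is done.

```bash
mkdir -p pics
cat > h.py <<'E'
import numpy as np,cv2
from plant import ctrl
def shot(n,f):
    c=ctrl.read_camera(n); cv2.imwrite('pics/'+f+'.png',c['img'][:,:,::-1]); np.savez(f,**c); return c
def px(c,u,v,z=None):
    K=c['camera_matrix'];R=np.array(c['rotation']).reshape(3,3);o=np.array(c['xyz'])
    d=np.array([(u-K[0,2])/K[0,0],-(v-K[1,2])/K[1,1],-1]);w=R@d
    t=c['depth'][int(v),int(u)] if z is None else (z-o[2])/w[2]
    return o+t*w
E
python3 - <<'E'
from h import *
for n in('top','scene'):
    c=shot(n,n+'0');print(n,c['xyz'],c['rotation'],c['camera_matrix'])
print({k:v for k,v in ctrl.get_state().items()})
E
```

```text
top [0.51003611 0.03471645 0.86698477] [-0.02008646  0.02416276  0.71289176 -0.70056979] [[387.20288601   0.         325.83687404]
 [  0.         387.20288601 196.8423485 ]
 [  0.           0.           1.        ]]
scene [ 1.05312641 -0.50385968  0.83990576] [0.34906846 0.12818553 0.33133263 0.8671438 ] [[465.9961708    0.         311.76081057]
 [  0.         465.9961708  198.96638679]
 [  0.           0.           1.        ]]
{'time': 0.1, 'qpos': array([ 1.01999066e+00,  2.87142055e-01,  1.57808874e+00,  3.26785354e-06,
        1.27857761e+00, -1.49993069e-01]), 'dq': array([-0.00230715, -0.00226171, -0.00252674,  0.0007309 ,  0.00065884,
       -0.00061831]), 'joint_efforts': array([-1.18857174e-04, -4.07295048e+01, -2.93700206e+01, -1.74396096e-04,
        3.40724931e-03,  5.51186233e-06]), 'eef_pos': array([0.26300571, 0.62098772, 0.23001069]), 'tcp_rot': array([ 1.99067857e-01,  9.79985082e-01, -1.04002056e-03, -3.81773237e-04]), 'contact_force': array([ 0.03101644, -0.2756271 ,  0.42344723]), 'wrist_torque': array([-0.04170789,  0.04329725, -0.03784458]), 'finger_force': 0.0, 'opening': 0.9985423532581031}
```

View pics/top0.png

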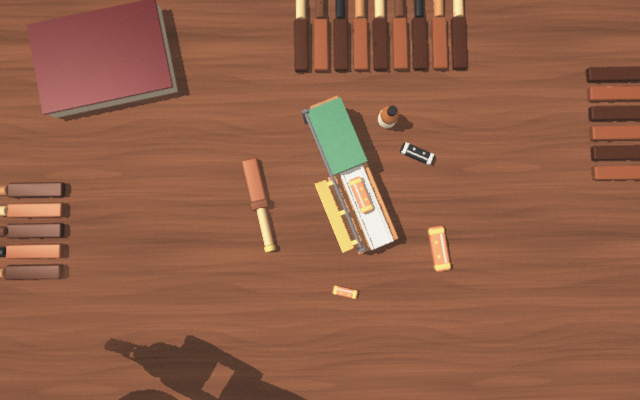

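View pics/scene0.png

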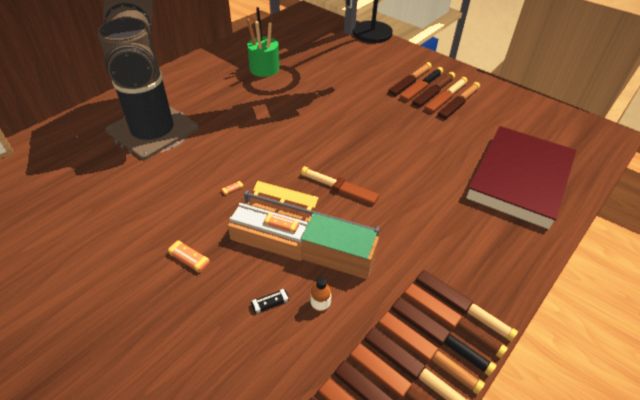

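The top view shows three red-brown knives with brass ends: a large one at (439,248), a small one at (345,292), and a middle-sized one on the lane at (361,196). The middle-sized one on the lane is the target. The box lid is at (337,135), the thumb rail at (335,216), the black knife at (418,153), the bottle at (388,117) and the sheathed knife at (259,205).

```bash
sed -i "s/R=np.array(c\['rotation'\]).reshape(3,3)/R=Rot.from_quat(c['rotation']).as_matrix()/; 1a from scipy.spatial.transform import Rotation as Rot" h.py
python3 - <<'E'
from h import *
c=np.load('top0.npz')
cv2.imwrite('pics/crop0.png',cv2.resize(c['img'][85:260,290:470,::-1],None,fx=3.3,fy=3.3,interpolation=cv2.INTER_CUBIC))
for p in [(337,135),(361,196),(439,248),(345,292),(335,216),(375,225)]: print(p,px(c,*p).round(4))
E
```

```text
(337, 135) [0.6864 0.0045 0.08  ]
(361, 196) [ 0.5604 -0.0428  0.0711]
(439, 248) [ 0.4472 -0.2151  0.0196]
(345, 292) [ 0.3547 -0.0089  0.0101]
(335, 216) [0.52   0.0118 0.0804]
(375, 225) [ 0.5001 -0.0722  0.0552]
```

View pics/crop0.png

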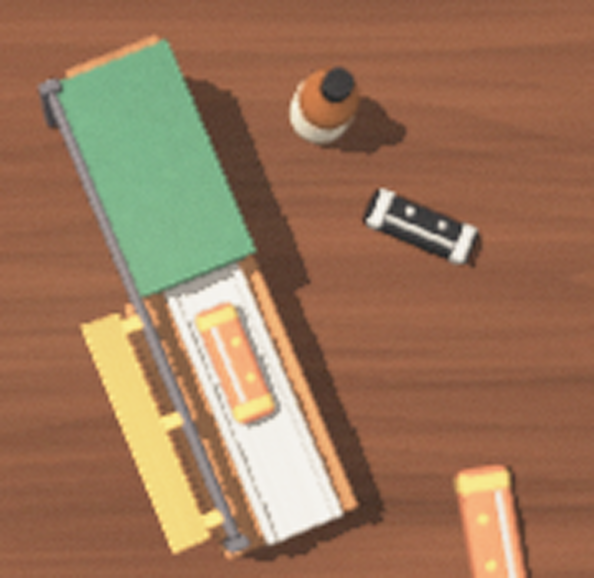

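The crop confirms the middle knife lying on the lane, from (215,318) to (253,410) in crop pixels, short of the green flap. Next I fit the station and knife poses.

```bash
cat > fit.py <<'E'
from h import *
def cloud(c):
    K=c['camera_matrix'];R=Rot.from_quat(c['rotation']).as_matrix()
    v,u=np.mgrid[:400,:640];d=c['depth']
    P=np.stack([(u-K[0,2])/K[0,0],-(v-K[1,2])/K[1,1],-np.ones_like(d)],-1)*d[...,None]
    return P@R.T+c['xyz']
E
python3 - <<'E'
from fit import *
c=np.load('top0.npz');P=cloud(c);h=cv2.cvtColor(c['img'],cv2.COLOR_RGB2HSV);roi=np.zeros((400,640),bool);roi[85:260,290:400]=1
def rect(m):
    m=cv2.morphologyEx(m.astype(np.uint8),cv2.MORPH_OPEN,np.ones((3,3)))>0
    q=P[m];print(m.sum(),q.mean(0).round(4),np.median(q[:,2]))
    r=cv2.minAreaRect((q[:,:2]*1000).astype(np.float32));print(r,cv2.boxPoints(r).round(1).tolist())
print('lid');rect(roi&(abs(h[...,0]-75.)<20)&(h[...,1]>80)&(P[...,2]>.07))
print('lane');rect(roi&(h[...,1]<40)&(h[...,2]>170)&(abs(P[...,2]-.056)<.006))
print('knife');rect(roi&(P[...,2]>.063)&(P[...,2]<.08)&(h[...,0]<25)&(h[...,1]>80)&(np.hypot(P[...,0]-.56,P[...,1]+.043)<.05))
print('rail');rect(roi&(h[...,0]>18)&(h[...,0]<32)&(h[...,1]>80)&(P[...,2]>.074)&(P[...,1]>-.03))
E
```

```text
lid
67 [0.7355 0.0251 0.0786] 0.0784493051999664
((728.1117553710938, 30.636371612548828), (40.151451110839844, 57.16917037963867), 82.21448516845703) [[697.0999755859375, 14.600000381469727], [753.7000122070312, 6.900000095367432], [759.2000122070312, 46.70000076293945], [702.5, 54.400001525878906]]
lane
1037 [ 0.5212 -0.0613  0.0558] 0.05535421191973866
((536.3319702148438, -55.15666961669922), (165.48912048339844, 49.089698791503906), 21.162275314331055) [[450.29998779296875, -62.099998474121094], [468.0, -107.9000015258789], [622.4000244140625, -48.20000076293945], [604.5999755859375, -2.4000000953674316]]
knife
234 [ 0.5651 -0.044   0.0699] 0.07010267163850065
((563.8706665039062, -42.50844955444336), (54.97664260864258, 25.527767181396484), 20.956039428710938) [[533.5999755859375, -40.400001525878906], [542.7999877929688, -64.30000305175781], [594.0999755859375, -44.599998474121094], [585.0, -20.799999237060547]]
rail
914 [0.5211 0.014  0.0846] 0.08215483336053064
((521.7392578125, 14.959186553955078), (149.0914764404297, 45.38011932373047), 21.79253387451172) [[444.1000061035156, 8.399999618530273], [460.8999938964844, -33.79999923706055], [599.4000244140625, 21.600000381469727], [582.5, 63.70000076293945]]
```

Run:
```python
from fit import *
c=np.load('top0.npz')
f=lambda a,z:px(c,290+(a[0]+.0)/3.3,85+a[1]/3.3,z)[:2]*1000
pts=[((60,88),.078,(144,42)),((163,42),.078,(144,-36)),((254,250),.078,(-2,-36)),((143,293),.078,(-2,42)),
((269,543),.055,(-175,20)),((340,515),.055,(-175,-20)),((82,326),.0865,(-5,82.2)),((176,553),.0865,(-155,82.2)),((205,540),.0776,(-155,57.8))]
W=np.array([f(a,z) for a,z,_ in pts]);S=np.array([s for *_,s in pts],float)
def fit(W,S):
    Wc,Sc=W-W.mean(0),S-S.mean(0)
    a=np.arctan2((Sc[:,0]*Wc[:,1]-Sc[:,1]*Wc[:,0]).sum(),(Sc*Wc).sum())
    R=np.array([[np.cos(a),-np.sin(a)],[np.sin(a),np.cos(a)]]);return a,R,W.mean(0)-R@S.mean(0)
a,R,t=fit(W,S);print(np.degrees(a),t);print((W-(S@R.T+t)).round(1).tolist())
for e in [(215,318),(253,410),(212,305),(258,424),(236,364)]:
    print('knife',((f(e,.07)-t)@R).round(1))
np.savez('st',a=a,t=t)
s=ctrl.get_state();T=Rot.from_quat(s['tcp_rot']).as_matrix();print(T.round(3))
```

```text
21.040822132972455 [620.10774256 -23.26441573]
[[-2.7, -4.5], [-2.4, 3.1], [1.1, 1.5], [3.4, -1.7], [-0.4, 3.7], [2.0, -4.3], [-0.2, -0.1], [0.6, -1.1], [-1.3, 3.3]]
knife [-30.2   2.8]
knife [-92.4   2.7]
knife [-21.9   1.4]
knife [-101.6    3.1]
knife [-61.8   1.6]
[[-0.921  0.39  -0.001]
 [ 0.39   0.921 -0.002]
 [ 0.    -0.002 -1.   ]]
```

The station fit holds to a few mm: lip at about (0.620, -0.023), lane heading 21°. The knife centre is at station (-62, 2), so its tail is at about -101. I'll go above the spot behind the tail with the fingers spread across the lane.

```bash
python3 -m pendant '[{"dx":-5,"dy":-5.5,"dz":0,"twist":-5},{"dx":-9.5,"dy":-10.5,"twist":-12},{"dx":-14,"dy":-15.5,"twist":-20},{"dx":-18.5,"dy":-20.5,"twist":-28},{"dx":-23,"dy":-25.5,"twist":-36},{"dx":-27.5,"dy":-30.5,"twist":-44},{"dx":-32,"dy":-35.5,"twist":-44},{"dx":-36.5,"dy":-40.5,"twist":-44},{"dx":-41,"dy":-45.5,"twist":-44},{"dx":-46.3,"dy":-52,"dz":0,"twist":-44}]' 63
python3 -m pendant '[{"dx":0},{"dx":0}]'
cat > where.py <<'E'
from fit import *
def where():
    z=np.load('st.npz');a=float(z['a']);R=np.array([[np.cos(a),-np.sin(a)],[np.sin(a),np.cos(a)]])
    s=ctrl.get_state();T=Rot.from_quat(s['tcp_rot']).as_matrix()
    print('t',s['time'],'station',((s['eef_pos'][:2]*1000-z['t'])@R).round(1),'z',round(s['eef_pos'][2]*1000,1),'open',round(s['opening'],3),'yaw off',round(np.degrees(np.arctan2(T[1,1],T[0,1])-a)-90,2),'tilt',T[:2,2].round(3),'F',s['contact_force'].round(2),'tau',s['wrist_torque'].round(2))
if __name__=='__main__': where()
E
python3 where.py
```

```text
t 0.1 station [-102.   729.5] z 230.0 open 0.999 yaw off -44.01 tilt [-0.001 -0.002] F [ 0.03 -0.28  0.42] tau [-0.04  0.04 -0.04]$[1]: bad value
$[0]: bad value
```

Each row needs all four keys.

```bash
python3 -m pendant '[{"dx":-5,"dy":-5.5,"dz":0,"twist":-5},{"dx":-9.5,"dy":-10.5,"dz":0,"twist":-12},{"dx":-14,"dy":-15.5,"dz":0,"twist":-20},{"dx":-18.5,"dy":-20.5,"dz":0,"twist":-28},{"dx":-23,"dy":-25.5,"dz":0,"twist":-36},{"dx":-27.5,"dy":-30.5,"dz":0,"twist":-44},{"dx":-32,"dy":-35.5,"dz":0,"twist":-44},{"dx":-36.5,"dy":-40.5,"dz":0,"twist":-44},{"dx":-41,"dy":-45.5,"dz":0,"twist":-44},{"dx":-46.3,"dy":-52,"dz":0,"twist":-44}]' 63
python3 where.py
```

```text
time: 1.35
eef_pos: [0.4656, 0.0282, 0.2311]
tcp_rot: [-0.182, 0.983, 0.0, 0.0]
contact_force: [0.7, -0.5, 0.1]
opening: 0.632
finger_force: 0.0
t 1.35 station [-125.7  103.5] z 231.1 open 0.632 yaw off -0.01 tilt [0. 0.] F [ 0.74 -0.54  0.12] tau [-0.02 -0.03  0.02]
```

```bash
python3 -m pendant '[{"dx":0.4,"dy":-5.5,"dz":1,"twist":0},{"dx":0.4,"dy":-6.5,"dz":8,"twist":0},{"dx":0.4,"dy":-6.5,"dz":10,"twist":0},{"dx":0.4,"dy":-6.5,"dz":10,"twist":0}]'
python3 where.py;  python3 - <<'E'
from h import *
c=shot('scene','scene1');d=shot('top','top1')
a=cv2.resize(c['img'][130:290,200:400],None,fx=3,fy=3,interpolation=2)
b=cv2.resize(d['img'][85:265,290:420],None,fx=2.3,fy=2.667,interpolation=2)
cv2.imwrite('pics/c1.png',a[:,:,::-1]);cv2.imwrite('pics/c2.png',cv2.resize(d['img'][85:265,290:420],None,fx=3,fy=3)[:,:,::-1])
E
```

```text
time: 1.85
eef_pos: [0.4827, -0.0316, 0.1282]
tcp_rot: [-0.182, 0.983, 0.002, -0.003]
contact_force: [0.5, 0.2, 1.2]
opening: 0.638
finger_force: 0.0
t 1.85 station [-131.2   41.5] z 128.2 open 0.638 yaw off -0.05 tilt [-0.007  0.002] F [0.46 0.16 1.17] tau [ 0.01 -0.02 -0.02]
```

View pics/c1.png

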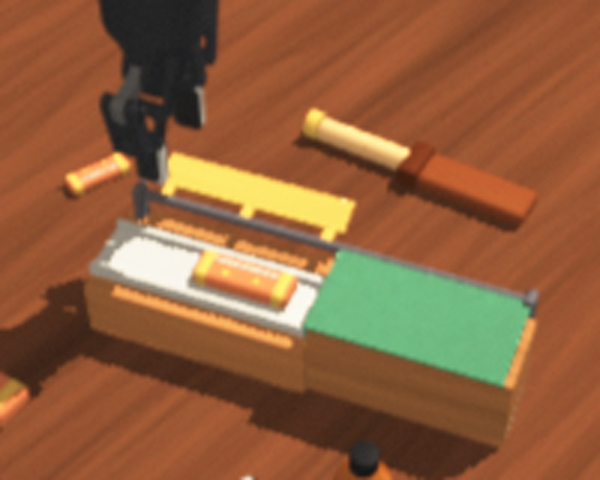

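The scene crop shows both fingertips (at (152,175) and (197,122)) hovering behind the knife's tail, which is near (205,265). I'll measure their ends from the depth image.

```bash
python3 - <<'E'
from fit import *
z=np.load('st.npz');a=float(z['a']);R=np.array([[np.cos(a),-np.sin(a)],[np.sin(a),np.cos(a)]])
for n in('scene1',):
    P=cloud(np.load(n+'.npz'))*1000;S=(P[...,:2]-z['t'])@R;Z=P[...,2]
    for ylo,yhi in((-30,35),(45,110)):
        m=(S[...,0]>-165)&(S[...,0]<-100)&(S[...,1]>ylo)&(S[...,1]<yhi)&(Z>100)&(Z<155)
        q=S[m];zz=Z[m];zb=np.sort(zz)[:5];k=zz<zb[0]+12
        print(len(zz),'zmin',zb.round(1),'x',q[k,0].min().round(1),q[k,0].max().round(1),'y',q[k,1].min().round(1),q[k,1].max().round(1))
E
python3 where.py
python3 -m pendant '[{"dx":0,"dy":0,"dz":0,"twist":0}]'; python3 where.py
```

```text
56 zmin [132.6 134.  134.5 135.2 137.5] x -138.4 -120.7 y 0.9 10.7
67 zmin [133.2 134.4 135.2 135.3 135.4] x -141.2 -120.5 y 65.0 72.4
t 1.95 station [-128.6   40.2] z 132.1 open 0.629 yaw off 0.01 tilt [ 0.001 -0.   ] F [ 0.14 -0.04  0.16] tau [ 0.02 -0.02 -0.  ]
time: 2.08
eef_pos: [0.4865, -0.032, 0.1335]
tcp_rot: [-0.183, 0.983, -0.001, 0.002]
contact_force: [-0.2, 0.1, -0.4]
opening: 0.632
finger_force: 0.0
t 2.075 station [-127.8   39.8] z 133.5 open 0.632 yaw off 0.03 tilt [ 0.004 -0.001] F [-0.15  0.1  -0.44] tau [-0.01 -0.   -0.02]
```

```bash
python3 -m pendant '[{"dx":0,"dy":-0.5,"dz":1.5,"twist":0},{"dx":0,"dy":-0.5,"dz":3,"twist":0},{"dx":0,"dy":-0.5,"dz":4.2,"twist":0},{"dx":0,"dy":-0.5,"dz":4.2,"twist":0},{"dx":0,"dy":-0.5,"dz":4.2,"twist":0}]';python3 where.py
python3 -m pendant '[{"dx":0,"dy":0,"dz":0.5,"twist":0},{"dx":0,"dy":0,"dz":1,"twist":0},{"dx":0,"dy":0,"dz":1,"twist":0}]';python3 where.py
```

```text
time: 2.7
eef_pos: [0.4871, -0.0366, 0.0893]
tcp_rot: [-0.183, 0.983, 0.0, -0.0]
contact_force: [1.0, 0.2, -0.0]
opening: 0.626
finger_force: 0.0
t 2.7 station [-128.9   35.3] z 89.3 open 0.626 yaw off -0.0 tilt [-0.  0.] F [ 0.98  0.15 -0.03] tau [-0.05  0.05 -0.02]
time: 3.08
eef_pos: [0.4866, -0.0365, 0.0788]
tcp_rot: [-0.183, 0.983, 0.0, -0.0]
contact_force: [-0.6, -0.3, 0.5]
opening: 0.633
finger_force: 0.0
t 3.075 station [-129.4   35.6] z 78.8 open 0.633 yaw off -0.01 tilt [-0.001  0.   ] F [-0.63 -0.3   0.49] tau [-0.09  0.01 -0.01]
```

```bash
python3 -m pendant '[{"dx":0,"dy":0,"dz":0.4,"twist":0},{"dx":0,"dy":0,"dz":0.8,"twist":0},{"dx":0,"dy":0,"dz":1.2,"twist":0},{"dx":0,"dy":0,"dz":1.6,"twist":0},{"dx":0,"dy":0,"dz":1.8,"twist":0},{"dx":0,"dy":0,"dz":1.8,"twist":0},{"dx":0,"dy":0,"dz":1.8,"twist":0}]';python3 where.py
python3 - <<'E'
from fit import *
c=shot('scene','scene2')
cv2.imwrite('pics/c3.png',cv2.resize(c['img'][130:290,200:400],None,fx=3,fy=3,interpolation=2)[:,:,::-1])
z=np.load('st.npz');a=float(z['a']);R=np.array([[np.cos(a),-np.sin(a)],[np.sin(a),np.cos(a)]])
P=cloud(c)*1000;S=(P[...,:2]-z['t'])@R;h=cv2.cvtColor(c['img'],cv2.COLOR_RGB2HSV)
m=(abs(h[...,0]-75.)<20)&(h[...,1]>80)&(S[...,0]>20)&(S[...,0]<130)&(abs(S[...,1])<70)&(P[...,2]>80)
A=np.polyfit(S[m][:,1],P[...,2][m],1);print('flap',m.sum(),np.arctan(-A[0]))
E
```

```text
time: 3.95
eef_pos: [0.4881, -0.0377, 0.0624]
tcp_rot: [-0.183, 0.983, -0.001, 0.001]
contact_force: [-2.3, -1.8, 7.6]
opening: 0.632
finger_force: 3.1
t 3.95 station [-128.4   33.9] z 62.4 open 0.632 yaw off 0.04 tilt [ 0.002 -0.002] F [-2.32 -1.75  7.59] tau [-0.14  0.36  0.06]
flap 362 0.6771780370256455
```

View pics/c3.png

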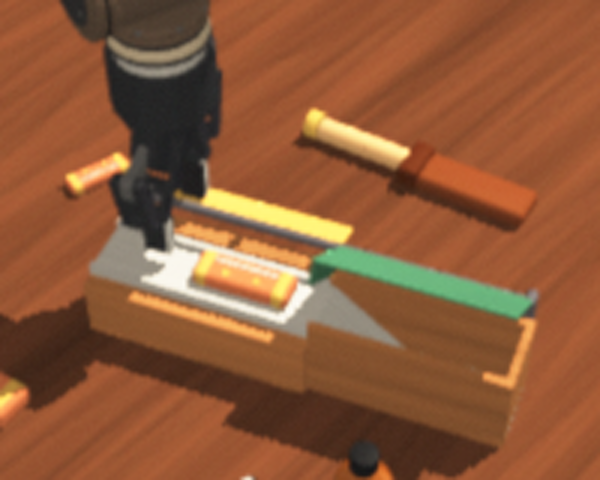

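The flap is open about 0.68 rad, and the finger stands behind the knife's tail. I'll press 2.5 mm further, then push gently.

```bash
python3 -m pendant '[{"dx":0,"dy":0,"dz":0.15,"twist":0},{"dx":0,"dy":0,"dz":0.25,"twist":0},{"dx":-0.4,"dy":0,"dz":0.25,"twist":0},{"dx":-0.8,"dy":0,"dz":0.25,"twist":0},{"dx":-1.2,"dy":0,"dz":0.25,"twist":0},{"dx":-1.6,"dy":0,"dz":0.25,"twist":0},{"dx":-2,"dy":0,"dz":0.25,"twist":0},{"dx":-2.4,"dy":0,"dz":0.25,"twist":0},{"dx":-2.8,"dy":0,"dz":0.25,"twist":0},{"dx":-3.2,"dy":0,"dz":0.25,"twist":0}]';python3 where.py
python3 - <<'E'
from fit import *
c=shot('scene','scene3')
cv2.imwrite('pics/c4.png',cv2.resize(c['img'][130:290,200:400],None,fx=3,fy=3,interpolation=2)[:,:,::-1])
z=np.load('st.npz');a=float(z['a']);R=np.array([[np.cos(a),-np.sin(a)],[np.sin(a),np.cos(a)]])
P=cloud(c)*1000;S=(P[...,:2]-z['t'])@R;h=cv2.cvtColor(c['img'],cv2.COLOR_RGB2HSV)
m=(abs(h[...,0]-75.)<20)&(h[...,1]>80)&(S[...,0]>20)&(S[...,0]<130)&(abs(S[...,1])<70)&(P[...,2]>80)
A=np.polyfit(S[m][:,1],P[...,2][m],1);print('flap',m.sum(),np.arctan(-A[0]))
E
```

```text
time: 5.25
eef_pos: [0.517, -0.025, 0.0588]
tcp_rot: [-0.183, 0.983, 0.0, -0.0]
contact_force: [-3.9, 1.1, 4.3]
opening: 0.628
finger_force: 2.7
t 5.25 station [-96.8  35.4] z 58.8 open 0.628 yaw off -0.0 tilt [-0.  0.] F [-3.92  1.06  4.34] tau [0.31 0.81 0.07]
flap 97 0.7496850472745299
```

View pics/c4.png

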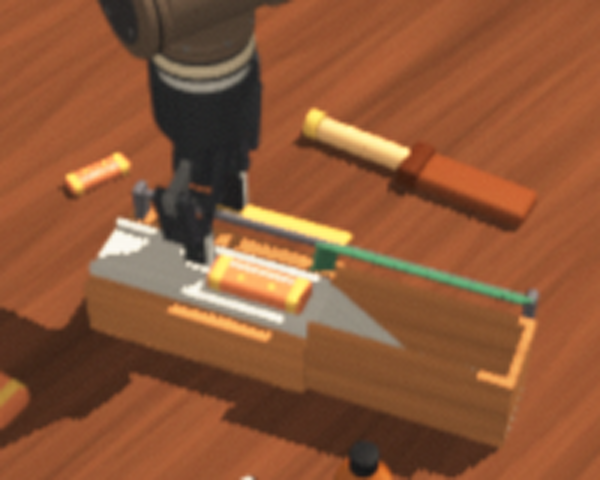

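The finger is on the knife's tail (210,265), the knife is moving straight along the lane, and the flap is well raised. I'll keep pushing.

```bash
python3 -m pendant '[{"dx":-0.4,"dy":0,"dz":0,"twist":0},{"dx":-0.8,"dy":0,"dz":0,"twist":0},{"dx":-1.2,"dy":0,"dz":0,"twist":0},{"dx":-1.6,"dy":0,"dz":0,"twist":0},{"dx":-2,"dy":0,"dz":0,"twist":0},{"dx":-2.4,"dy":0,"dz":0,"twist":0},{"dx":-2.8,"dy":0,"dz":0,"twist":0},{"dx":-3.2,"dy":0,"dz":0,"twist":0},{"dx":-3.6,"dy":0,"dz":0,"twist":0},{"dx":-4,"dy":0,"dz":0,"twist":0}]';python3 where.py
python3 -m pendant '[{"dx":-0.3,"dy":0,"dz":0,"twist":0},{"dx":-0.6,"dy":0,"dz":0,"twist":0},{"dx":-0.9,"dy":0,"dz":0,"twist":0},{"dx":-0.9,"dy":0,"dz":0,"twist":0}]';python3 where.py
python3 - <<'E'
from fit import *
c=shot('scene','scene4')
cv2.imwrite('pics/c5.png',cv2.resize(c['img'][130:290,200:400],None,fx=3,fy=3,interpolation=2)[:,:,::-1])
E
```

```text
time: 6.55
eef_pos: [0.5544, -0.0107, 0.0588]
tcp_rot: [-0.183, 0.983, 0.0, 0.0]
contact_force: [-4.2, 1.0, 5.3]
opening: 0.631
finger_force: 2.8
t 6.55 station [-56.8  35.3] z 58.8 open 0.631 yaw off -0.01 tilt [0. 0.] F [-4.17  1.02  5.28] tau [0.31 0.8  0.06]
time: 7.05
eef_pos: [0.563, -0.0074, 0.0589]
tcp_rot: [-0.182, 0.983, 0.0, 0.0]
contact_force: [-3.6, 1.7, 3.8]
opening: 0.63
finger_force: 2.7
t 7.05 station [-47.6  35.3] z 58.9 open 0.63 yaw off -0.01 tilt [0.001 0.   ] F [-3.59  1.74  3.8 ] tau [0.42 0.63 0.06]
```

View pics/c5.png

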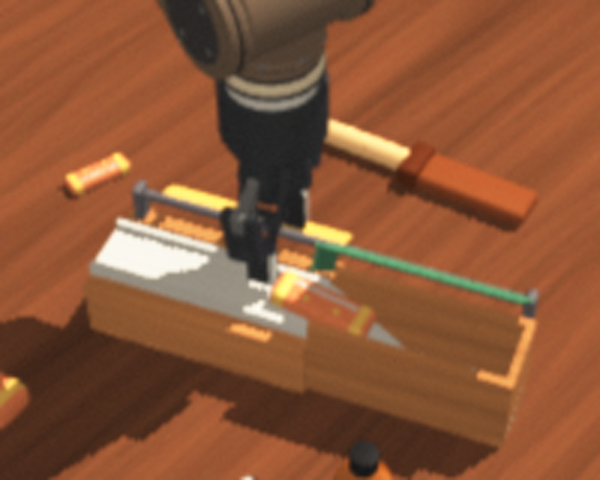

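The knife is half over the lip, with its nose at (365,320) on the ramp. It needs a few mm more.

```bash
python3 -m pendant '[{"dx":-0.3,"dy":0,"dz":0,"twist":0},{"dx":-0.6,"dy":0,"dz":0,"twist":0},{"dx":-0.8,"dy":0,"dz":0,"twist":0},{"dx":-0.8,"dy":0,"dz":0,"twist":0},{"dx":-0.8,"dy":0,"dz":0,"twist":0},{"dx":-0.8,"dy":0,"dz":0,"twist":0}]';python3 where.py
python3 - <<'E'
from fit import *
c=shot('scene','scene5')
cv2.imwrite('pics/c6.png',cv2.resize(c['img'][130:290,200:400],None,fx=3,fy=3,interpolation=2)[:,:,::-1])
E
```

```text
time: 7.85
eef_pos: [0.5703, -0.0045, 0.059]
tcp_rot: [-0.182, 0.983, 0.0, 0.0]
contact_force: [-3.3, 2.1, 5.5]
opening: 0.63
finger_force: 2.7
t 7.85 station [-39.7  35.3] z 59.0 open 0.63 yaw off -0.02 tilt [0.001 0.   ] F [-3.27  2.06  5.52] tau [0.51 0.51 0.05]
```

View pics/c6.png

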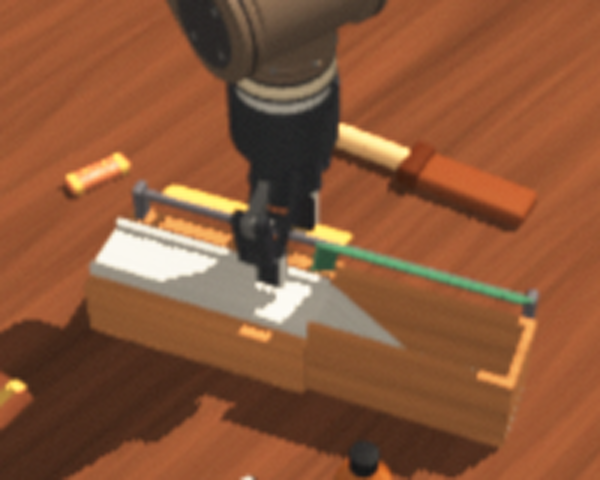

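The knife has slid down out of sight into the box; the lane and ramp are empty. I'll back off along the rail, then let the flap close gently and clear.

```bash
python3 -m pendant '[{"dx":1,"dy":0,"dz":0,"twist":0},{"dx":2,"dy":0,"dz":0,"twist":0},{"dx":3,"dy":0,"dz":0,"twist":0},{"dx":3,"dy":0,"dz":-0.4,"twist":0},{"dx":3,"dy":0,"dz":-0.9,"twist":0},{"dx":3,"dy":0,"dz":-1.5,"twist":0},{"dx":3,"dy":0,"dz":-2.1,"twist":0},{"dx":3,"dy":0,"dz":-2.8,"twist":0},{"dx":3,"dy":0,"dz":-4,"twist":0},{"dx":3,"dy":0,"dz":-8,"twist":0}]'
python3 -m pendant '[{"dx":3,"dy":3,"dz":-5,"twist":0},{"dx":4,"dy":8,"dz":-6,"twist":0},{"dx":4,"dy":13,"dz":-6,"twist":0},{"dx":4,"dy":15,"dz":-6,"twist":0},{"dx":4,"dy":15,"dz":-6,"twist":0},{"dx":4,"dy":15,"dz":-6,"twist":0}]';python3 where.py
python3 - <<'E'
from fit import *
c=shot('scene','scene6');d=shot('top','top6')
A=cv2.resize(c['img'][130:330,160:400],None,fx=1.6,fy=1.6,interpolation=2);B=cv2.resize(d['img'][85:300,240:480],(384,344),interpolation=2)
cv2.imwrite('pics/c7.png',np.hstack([np.pad(A,((0,24),(0,0),(0,0))),B])[:,:,::-1])
P=cloud(d)*1000
z=np.load('st.npz');a=float(z['a']);R=np.array([[np.cos(a),-np.sin(a)],[np.sin(a),np.cos(a)]])
S=(P[...,:2]-z['t'])@R;m=(S[...,0]>10)&(S[...,0]<135)&(S[...,1]>-28)&(S[...,1]<35)
q=np.c_[S[m],np.ones(m.sum())];print(np.linalg.lstsq(q,P[...,2][m],rcond=None)[0],np.median(P[...,2][m]))
E
```

```text
time: 9.15
eef_pos: [0.5401, -0.0151, 0.1373]
tcp_rot: [-0.183, 0.983, 0.001, -0.003]
contact_force: [-0.1, -0.3, 0.3]
opening: 0.631
finger_force: 0.0
time: 9.9
eef_pos: [0.4512, 0.1098, 0.1992]
tcp_rot: [-0.183, 0.983, -0.0, 0.0]
contact_force: [0.1, 0.1, 0.5]
opening: 0.63
finger_force: 0.0
t 9.9 station [-109.9  184.8] z 199.2 open 0.63 yaw off -0.01 tilt [ 0.001 -0.   ] F [0.14 0.06 0.48] tau [-0.01 -0.07  0.02]
[ 1.01119883e-03 -2.65512856e-03  7.81425124e+01] 78.23528452549732
```

View pics/c7.png

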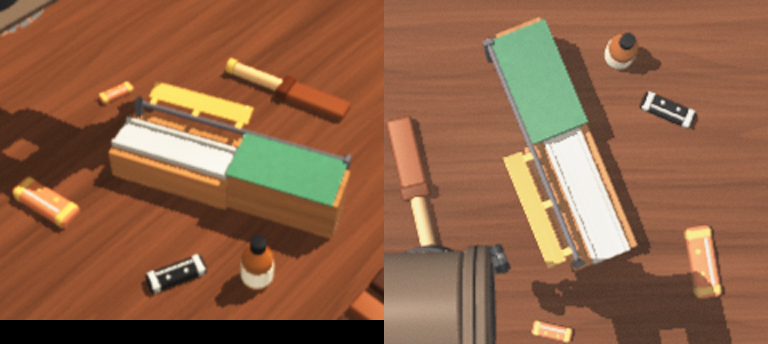

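The flap is fully shut (lid flat at 78 mm), the lane is empty, the other things are unmoved, and the arm is clear.

```bash
python3 -c "
from plant import ctrl;print(ctrl.sign_off())"
```

```text
the job is handed in; nothing more can be done
None
```

The pocket knife went over the lip into the drop box while the flap was held open; the flap is shut again, nothing else was moved, and the arm is clear after about 10 s (job handed in, no verdict shown).

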